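Fill the tin lane on the pantry shelf

ROBOT

A 6-joint arm with a two-finger parallel gripper is mounted at the origin on the work surface. World frame = base frame: x ahead of the robot, y to its left, z up, the work surface at z = 0. Lengths are in mm, angles in rad, forces in N, time in s.
With the tool pointing down it reaches from about 300 to 775 mm from the base axis. Payload 14.6 kg.
Tool frame: the origin (TCP) lies between the finger pads; the fingertips stand manip.nose_length ahead of it and the grasp point (between the pads) lies 11 mm behind it (manip.nose_length is the distance from the TCP to the fingertips, in mm); z points along the fingers, y is the line along which they close (so a half turn about z gives the same grasp; the last joint's range is limited). The gripper opens to 94 mm and grips with 3 to 60 N. Pads are 16 mm wide; open, the fingers measure 119 mm over their backs; the gripper's body (75 mm by 177 mm) begins 78 mm behind the grasp point.
Start: joints at [-1.34, 0.3, 1.521, -0, 1.321, -0.067], TCP at [161.373, -525.783, 213.446] pointing down, gripper open.
Joint ranges: [-3.03, 3.03], [-0.79, 2.21], [0.23, 2.52], [-1.04, 4.18], [0, 3.07], [-2.55, 2.55]. Speed limits (rad/s): [2.22, 2.22, 2.57, 3.14, 3.14, 3.14].

INTERFACE

Orientations are given as [roll, pitch, yaw] about the fixed x, y, z axes, in that order (R = Rz(yaw) Ry(pitch) Rx(roll)).
In Python, from cell import manip, cams, job gives the robot as it stands.
- The arm moves only by the tool jog_arm, never from a script. Its argument "commands" is a list of rows, each an object of numbers: "dx", "dy", "dz": the shift along the tool's x, y, z each as a share of 40 mm, from -1 to 1; "ax", "ay", "az": the turn, a rotation vector about the tool's x, y, z each as a share of 10 degrees, from -1 to 1; "gripper": the closure, from 0 (fully open) to 1 (shut). A call has 1 to 10 rows; each row shifts and turns the commanded pose from where the row before left it, along the tool's axes as they then stand; what a row does not reach is not made up. A row lasts 1/8 s, in which the tool goes at most 62.5 mm and 10.7 degrees, less where a joint would pass 70% of its speed; a pose out of reach is approached as far as the arm can. A call with a number of a shift or a turn outside -1 to 1 is refused whole. A call with a gripper value outside its range is refused whole. The fingers move at their own pace and stop on an object; "squeeze" is the grip in N (left out, the last holds). Time passes only in rows, so rows that do not move let the fingers close. It gives the time, the measured TCP pose, the force, the opening and the grip force at its end, in the units of the state.
- manip.read_state(): the state, without advancing time (a new reading comes with each control period).
- cams.camera(name): name is "scene" or "side" or "wrist"; returns a dict with "image" (420x560x3 uint8, red, green, blue), "fx", "fy", "cx", "cy" (pixels), "world_to_cam" (4x4, takes a point from world to camera coordinates). Camera axes: x right, y down, z forward; pixel columns grow to the right and rows downward; lengths in mm; the calibration is good to about 2 mm. The wrist camera is an equidistant fisheye: a pixel r from the principal point sees the ray r / f radians off the axis. A picture is of the moment at which its call begins. There is no depth.
- job.sign_off(): hands the job in; it is judged then, once.
The state is a dict: "clock": time; "joints": joint angles; "qd": joint speeds; "effort": joint torques, N m; "eef_pos": TCP position; "eef_rot": TCP orientation; "wrist_force": force on the tool from outside, world axes, zero at the start; "moment": the same for the moment, N m; "finger_gap": finger opening in mm; "finger_force": force on a finger pad.
Only numpy, scipy, OpenCV 4.12 (cv2) and the standard library are available. Lean on these libraries where they do the work, as an engineer would, in place of code of your own. Each camera call takes 0.05 s, during which the arm holds its last target. There are 200 camera calls.

TASK

Slide the two plain tins, one after the other, and then the shaker with the pour spout into the lane between the two guide rails, so that the three stand in single file, pushed up tight against the end stop and one another, with the shaker nearest the mouth and its spout pointing straight out of the mouth. Keep everything standing on the board the whole time: slide and turn, do not lift or tip. Leave the jar, the bottle and the carton alone.

Things in the scene. Friction and masses are not known exactly. Their poses are not given: they have to be found in the camera images.
- lane: Fixed aluminium lane, no floor plate. Origin: on its centreline at the inner face of the end stop, at work-surface height; +x runs from the stop out to the mouth, y across. Two guide rails 25 mm high, 6 mm thick, inner faces at y = +-31 mm, straight to x = 177, then flaring to 105 mm apart at x = 213; outer flanges 2 mm high to y = +-50. End stop 40 mm high, 74 wide, 6 thick (x = -6 to 0).
- lane_mouth (a point): Point on the lane's centreline at work-surface height where the straight rails end, 177 mm from the end stop; axes as the lane's.
- tin_a: Plain steel food tin with a paper label and flat ribbed top, upright cylinder 54 mm in diameter, 70 mm high, about 0.2 kg, loose. Origin: centre of its underside, z up.
- tin_b: A second tin exactly like tin_a.
- shaker: Steel shaker, upright cylinder 54 mm in diameter, 70 mm high, paper label, about 0.2 kg, loose; on its white top a black pour spout: a block 20 mm long (6 to 26 mm off the axis), 14 wide, 10 high, so 80 mm high in all. Origin: centre of its underside, z up; +x points from the axis towards the spout.
- spout (a point): Outer end of the shaker's spout, 26 mm from the shaker's axis along its +x, 75 mm above its underside.
- jar: Bystander: glass jar 72 mm in diameter, 95 mm high. Origin: centre of its underside.
- oil: Bystander: glass bottle 60 mm in diameter, 160 mm high. Origin: centre of its underside.
- carton: Bystander: cardboard packet 55 x 90 x 120 mm (x, y, z). Origin: centre of its underside.

How it is judged:
By the outcome, as a careful person would: the job done as asked, in the order asked, and still so for the second after the job is handed in, with the robot touching nothing.
It also fails if it takes over 67 s, if anything falls off the work surface, if the arm or the gripper's body presses on something with over 40 N, if the wrist force passes 120 N, or if a joint passes its speed limit or range.

## Working session

There is one attempt and no reset: what is moved stays moved. The work goes in short steps, Python scripts to look and compute and a tool call to move; the robot and the scene stay as the last step left them, time stands still between calls to the robot, and variables do not carry over. Pictures are saved under pics/ and viewed, at most 13 in all, crops included, and the job is handed in when it is done.

Besides the shell and the picture viewer there is one more tool, called as name(argument=value, ...) on one line, values as JSON. jog_arm: Moves the arm, as the interface text tells. Shift numbers are shares of 40 mm and turn numbers shares of 10 degrees, none past 1 either way. Its arguments: {"type":"object","properties":{"commands":{"type":"array"},"squeeze":{"type":"number"}},"required":["commands"]}

```bash
mkdir -p pics; ls
python3 - <<'E'
from cell import manip,cams,job
import cv2,numpy as np,pickle
print(manip.read_state(), manip.nose_length)
d={}
for n in ("scene","side","wrist"):
    c=cams.camera(n); d[n]=c
    cv2.imwrite(f"pics/{n}0.png",c["image"][:,:,::-1])
    print(n,c["fx"],c["cx"],c["cy"],np.round(c["world_to_cam"],3).tolist())
pickle.dump(d,open("c0.pkl","wb"))
E
```

```text
pics
{'clock': 0.0, 'joints': array([-1.33958163e+00,  3.00492363e-01,  1.52155537e+00, -1.56576202e-05,
        1.32068388e+00, -6.65883363e-02]), 'qd': array([ 0.00219955,  0.00047357, -0.00053931,  0.00143647,  0.00081817,
        0.0009471 ]), 'effort': array([-6.69790079e-04, -5.31799257e+01, -3.52739882e+01,  7.07957265e-02,
        2.43414275e-02, -1.22065353e-04]), 'eef_pos': array([ 161.32585519, -525.55736585,  212.88553196]), 'eef_rot': array([-3.14045520e+00, -6.06534226e-05,  2.97806878e-01]), 'wrist_force': array([ 0.35580152, -0.13101725, -0.21578002]), 'moment': array([ 0.00618909, -0.06018717,  0.00418841]), 'finger_force': 0.0, 'finger_gap': 94.20998305966833} 8.0
scene 537.3683781650802 279.3628254450084 205.13359771775063 [[0.347, 0.938, 0.015, -192.479], [0.715, -0.254, -0.652, -335.553], [-0.607, 0.237, -0.758, 1616.321], [0.0, 0.0, 0.0, 1.0]]
side 463.535205648672 281.13002687376803 207.20426752585186 [[-0.806, -0.591, -0.023, 465.948], [-0.353, 0.512, -0.783, 270.058], [0.474, -0.623, -0.622, 1113.003], [0.0, 0.0, 0.0, 1.0]]
wrist 325.19226210127806 274.86013024551335 206.65442230994213 [[0.294, -0.956, -0.001, -548.655], [-0.919, -0.283, 0.276, -28.981], [-0.264, -0.08, -0.961, 391.94], [0.0, 0.0, 0.0, 1.0]]
```

View pics/scene0.png

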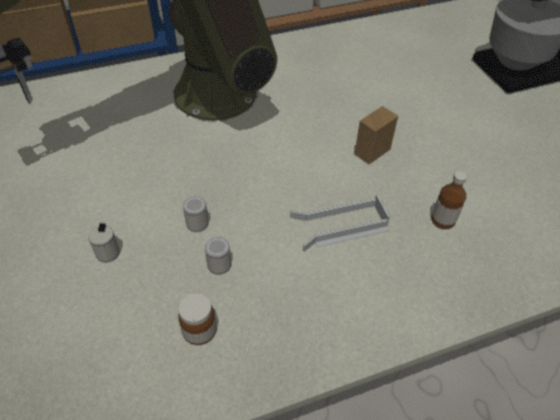

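View pics/side0.png

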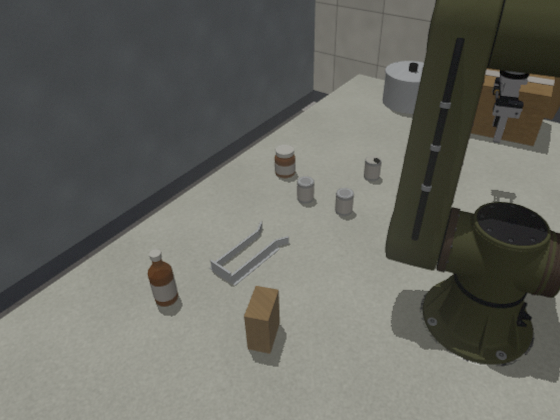

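The scene view shows tin tops near (196,204) and (217,247), the shaker top at (102,235) with its spout at (102,227), the lane stop at (381,213) and the mouth at about (300,230). The side view shows the lane at (250,255), the tins at (306,185) and (344,195), and the shaker at (372,168). Next I'll zoom in on these.

```bash
cat > h.py <<'E'
import numpy as np,cv2
def ray(c,u,v):
    M=np.array(c["world_to_cam"]);R=M[:3,:3];o=-R.T@M[:3,3]
    d=np.array([(u-c["cx"])/c["fx"],(v-c["cy"])/c["fy"],1.])
    return o,R.T@d
def plane(c,u,v,z):
    o,d=ray(c,u,v); return (o+d*(z-o[2])/d[2])[:2]
def proj(c,p):
    M=np.array(c["world_to_cam"]);q=M[:3,:3]@np.array(p,float)+M[:3,3]
    return c["fx"]*q[0]/q[2]+c["cx"],c["fy"]*q[1]/q[2]+c["cy"]
E
python3 - <<'E'
import pickle,cv2,numpy as np
from h import *
d=pickle.load(open("c0.pkl","rb"))
a=d["scene"]["image"][180:280,80:280]; b=d["scene"]["image"][185:260,280:400]; c=d["side"]["image"][140:290,200:400]
def up(i,w,h): return cv2.resize(i,(w,h),interpolation=cv2.INTER_CUBIC)
o=np.zeros((600,800,3),np.uint8)
o[:300,:600]=up(a,600,300)     # x3
o[300:600,:400]=up(c,400,300)  # x2
o[300:550,400:800]=up(b,400,250) # x3.333
cv2.imwrite("pics/crop1.png",np.clip(o[:,:,::-1].astype(int)*1.3,0,255).astype(np.uint8))
s=d["scene"];S=d["side"]
for n,u,v,z in [("A",195,204,70),("B",217,247,70),("S",103,235,70),("jar",195,305,95)]: print(n,plane(s,u,v,z))
for n,u,v in [("A",344,195),("B",306,183),("S",372,164)]: print(n,plane(S,u,v,70))
for n,u,v,z in [("st",378,200,40),("st2",387,218,40),("r",307,217,25),("r2",314,240,25),("carton",380,115,120)]: print(n,plane(s,u,v,z))
E
```

```text
A [ 467.10941991 -176.10848219]
B [ 602.04527674 -162.29947729]
S [ 486.9679932  -387.69140987]
jar [ 739.31177506 -243.79007002]
A [ 465.96384247 -170.63820862]
B [ 594.93119685 -157.67413089]
S [ 475.87124874 -369.64842852]
st [575.74617471 244.8077738 ]
st2 [633.12041014 238.94146774]
r [556.24210664  68.85358258]
r2 [624.83804733  58.13724268]
carton [376.25920173 339.06787312]
```

View pics/crop1.png

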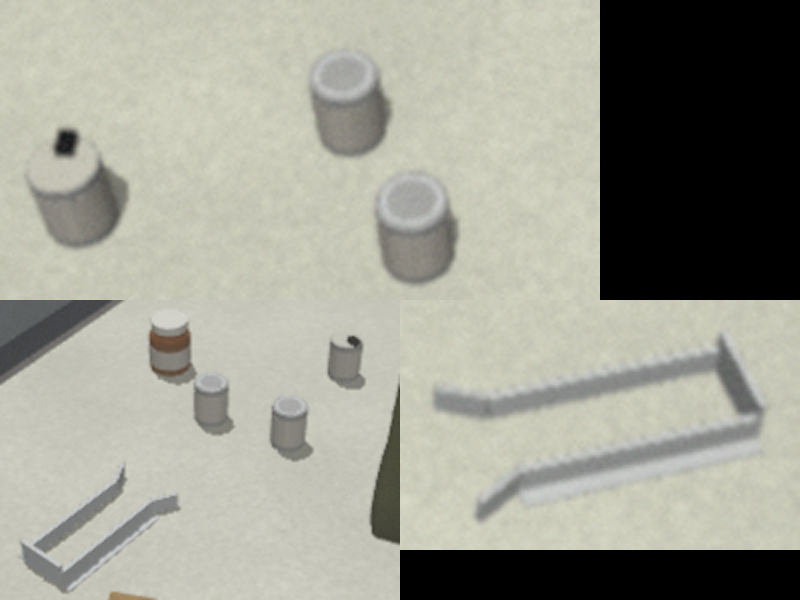

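The crop confirms the layout. Tin tops in scene pixels are (195,205) and (217.6,247), and the shaker top is (101.8,234.6) with its spout towards −x. The lane's stop top corners are about (376.6,194.9) and (388.9,217.4). Now I'll triangulate these.

Run:
```python
import pickle
from h import *
d=pickle.load(open("c0.pkl","rb"));s=d["scene"];S=d["side"]
def tri(p,q):
    A=[];b=[]
    for c,(u,v) in ((s,p),(S,q)):
        o,r=ray(c,u,v);r/=np.linalg.norm(r);P=np.eye(3)-np.outer(r,r);A.append(P);b.append(P@o)
    x,res,_,_=np.linalg.lstsq(np.vstack(A),np.hstack(b),rcond=None);return x.round(1),res.round(1)
print("A",tri((195,205),(344.8,193)));print("B",tri((217.5,246.8),(305.3,181.3)))
print("S",tri((101.8,234.6),(373,161)))
print("spout top",plane(s,80+68/3,180+138/3,80),"S top",plane(s,101.8,234.6,70))
f=lambda X,Y:(280+(X-400)/3.333,185+(Y-300)/3.333)
for n,X,Y,z in [("stop far top",722,333,40),("stop near top",763,408,40),("far rail flare top",490,397,25),("far rail end",720,346,25),("near rail flare",520,468,25),("near rail end",758,415,25),("near flare tip",478,510,25),("far flare tip",434,384,25),("far rail foot a",492,415,0),("far foot b",722,369,0)]:
    print(n,plane(s,*f(X,Y),z).round(1))
print("bottle",plane(s,445,220,0),"carton base near",plane(s,375,160,0))
```

```text
A (array([ 469.1, -178. ,   70.7]), array([5.1]))
B (array([ 601.6, -161.9,   70.8]), array([2.2]))
S (array([ 483. , -390.4,   67.9]), array([0.1]))
spout top [ 470.16331713 -383.66229612] S top [ 484.9779312  -389.98802624]
stop far top [559.8 249.2]
stop near top [633. 244.]
far rail flare top [548.   72.2]
far rail end [559.6 250.2]
near rail flare [614.2  67.6]
near rail end [627.4 245.8]
near flare tip [637.7  26.8]
far flare tip [523.2  38.8]
far rail foot a [545.4  76.3]
far foot b [562.1 254.8]
bottle [659.335404   391.34306535] carton base near [415.67362234 324.84389115]
```

```bash
cat >> h.py <<'E'
from scipy.spatial.transform import Rotation as Ro
def rows(st,xyz,yawdeg,n,dec=2):
    "n equal world steps to a tool-down target, as tool-axis shares"
    p=np.array(st["eef_pos"]);y=st["eef_rot"][2];Y=np.radians(yawdeg)
    q=p.copy();out=[]
    for i in range(1,n+1):
        t=p+(np.array(xyz)-p)*i/n
        R=Ro.from_euler("xyz",[np.pi,0,y]).as_matrix()
        s=np.round(R.T@(t-q)/40,dec); q=q+R@s*40
        a=np.round(-np.degrees((y+(Y-y)/(n-i+1))-y)/10,dec); y-=np.radians(a*10)
        out.append([*s.tolist(),float(a)])
    print("end",q.round(1),np.degrees(y).round(2))
    for r in out: print(r)
E
python3 - <<'E'
from cell import manip
from h import *
rows(manip.read_state(),(601.6,-161.9,150),85.94,16)
E
```

```text
end [ 601.7 -162.1  149.8] 85.96
[0.82, -0.34, 0.1, -0.43]
[0.85, -0.28, 0.1, -0.43]
[0.87, -0.21, 0.1, -0.43]
[0.88, -0.15, 0.09, -0.43]
[0.89, -0.09, 0.1, -0.43]
[0.89, -0.01, 0.1, -0.43]
[0.89, 0.05, 0.1, -0.43]
[0.88, 0.12, 0.1, -0.43]
[0.88, 0.18, 0.1, -0.43]
[0.85, 0.25, 0.09, -0.43]
[0.84, 0.31, 0.1, -0.43]
[0.81, 0.38, 0.1, -0.43]
[0.78, 0.43, 0.1, -0.43]
[0.74, 0.49, 0.1, -0.43]
[0.71, 0.55, 0.1, -0.43]
[0.66, 0.6, 0.1, -0.44]
```

jog_arm(commands=[{"dx": 0.82,"dy": -0.34,"dz": 0.1,"az": -0.43,"gripper": 0},{"dx": 0.85,"dy": -0.28,"dz": 0.1,"az": -0.43},{"dx": 0.87,"dy": -0.21,"dz": 0.1,"az": -0.43},{"dx": 0.88,"dy": -0.15,"dz": 0.1,"az": -0.43},{"dx": 0.89,"dy": -0.09,"dz": 0.1,"az": -0.43},{"dx": 0.89,"dy": -0.01,"dz": 0.1,"az": -0.43},{"dx": 0.89,"dy": 0.05,"dz": 0.1,"az": -0.43},{"dx": 0.88,"dy": 0.12,"dz": 0.1,"az": -0.43}])

```text
schema error: expected keys dx, dy, dz, ax, ay, az, gripper
```

jog_arm(commands=[{"dx": 0.88,"dy": 0.18,"dz": 0.1,"az": -0.43},{"dx": 0.85,"dy": 0.25,"dz": 0.1,"az": -0.43},{"dx": 0.84,"dy": 0.31,"dz": 0.1,"az": -0.43},{"dx": 0.81,"dy": 0.38,"dz": 0.1,"az": -0.43},{"dx": 0.78,"dy": 0.43,"dz": 0.1,"az": -0.43},{"dx": 0.74,"dy": 0.49,"dz": 0.1,"az": -0.43},{"dx": 0.71,"dy": 0.55,"dz": 0.1,"az": -0.43},{"dx": 0.66,"dy": 0.6,"dz": 0.1,"az": -0.43},{"dx": 0}])

```text
schema error: expected keys dx, dy, dz, ax, ay, az, gripper
```

```bash
cat >> h.py <<'E'
def wplane(c,u,v,z):
    a=np.array([u-c["cx"],v-c["cy"]]);r=np.hypot(*a);th=r/c["fx"]
    d=np.array([*(a/max(r,1e-9)*np.sin(th)),np.cos(th)])
    M=np.array(c["world_to_cam"]);R=M[:3,:3];o=-R.T@M[:3,3];d=R.T@d
    return (o+d*(z-o[2])/d[2])[:2]
E
python3 - <<'E'
from cell import manip,cams
from h import *
import pickle
c=cams.camera("wrist");pickle.dump(c,open("w1.pkl","wb"));cv2.imwrite("pics/w1.png",c["image"][:,:,::-1])
st=manip.read_state();print(st["clock"],st["eef_pos"],np.degrees(st["eef_rot"]))
E
```

```text
0.2 [ 161.33450293 -525.66910945  213.14040401] [-1.79962448e+02 -4.26468420e-04  1.70643080e+01]
```

View pics/w1.png

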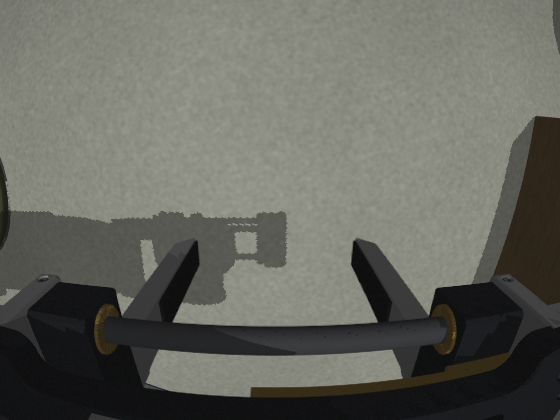

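The move was refused because every row needs all of the keys. This picture is from the start pose, with the fingers at (180,270) and (370,270) and an empty board ahead.

jog_arm(commands=[{"dx": 0.82,"dy": -0.34,"dz": 0.1,"ax": 0,"ay": 0,"az": -0.43,"gripper": 0},{"dx": 0.85,"dy": -0.28,"dz": 0.1,"ax": 0,"ay": 0,"az": -0.43,"gripper": 0},{"dx": 0.87,"dy": -0.21,"dz": 0.1,"ax": 0,"ay": 0,"az": -0.43,"gripper": 0},{"dx": 0.88,"dy": -0.15,"dz": 0.1,"ax": 0,"ay": 0,"az": -0.43,"gripper": 0},{"dx": 0.89,"dy": -0.09,"dz": 0.1,"ax": 0,"ay": 0,"az": -0.43,"gripper": 0},{"dx": 0.89,"dy": -0.01,"dz": 0.1,"ax": 0,"ay": 0,"az": -0.43,"gripper": 0},{"dx": 0.89,"dy": 0.05,"dz": 0.1,"ax": 0,"ay": 0,"az": -0.43,"gripper": 0},{"dx": 0.88,"dy": 0.12,"dz": 0.1,"ax": 0,"ay": 0,"az": -0.43,"gripper": 0}])

```text
clock: 1.2
eef_pos: [382.2, -343.2, 181.2]
eef_rot: [-3.141, -0.0, 0.901]
wrist_force: [0.3, -0.4, -0.3]
finger_gap: 93.9
finger_force: 0.0
```

jog_arm(commands=[{"dx": 0.88,"dy": 0.18,"dz": 0.1,"ax": 0,"ay": 0,"az": -0.43,"gripper": 0},{"dx": 0.85,"dy": 0.25,"dz": 0.1,"ax": 0,"ay": 0,"az": -0.43,"gripper": 0},{"dx": 0.84,"dy": 0.31,"dz": 0.1,"ax": 0,"ay": 0,"az": -0.43,"gripper": 0},{"dx": 0.81,"dy": 0.38,"dz": 0.1,"ax": 0,"ay": 0,"az": -0.43,"gripper": 0},{"dx": 0.78,"dy": 0.43,"dz": 0.1,"ax": 0,"ay": 0,"az": -0.43,"gripper": 0},{"dx": 0.74,"dy": 0.49,"dz": 0.1,"ax": 0,"ay": 0,"az": -0.43,"gripper": 0},{"dx": 0.71,"dy": 0.55,"dz": 0.1,"ax": 0,"ay": 0,"az": -0.43,"gripper": 0},{"dx": 0.66,"dy": 0.6,"dz": 0.1,"ax": 0,"ay": 0,"az": -0.44,"gripper": 0},{"dx": 0,"dy": 0,"dz": 0,"ax": 0,"ay": 0,"az": 0,"gripper": 0}])

```text
clock: 2.33
eef_pos: [602.6, -160.6, 148.5]
eef_rot: [-3.14, -0.0, 1.503]
wrist_force: [-0.6, -0.6, -0.7]
finger_gap: 94.0
finger_force: 0.0
```

Run:
```python
from cell import manip,cams
from h import *
import pickle
c=cams.camera("wrist");pickle.dump(c,open("w1.pkl","wb"));cv2.imwrite("pics/w1b.png",c["image"][:,:,::-1])
st=manip.read_state();print(st["clock"],st["eef_pos"],np.degrees(st["eef_rot"]))
```

```text
2.375 [ 601.86492787 -161.58229586  148.79866298] [-1.79943194e+02 -1.03287799e-02  8.60128561e+01]
```

View pics/w1b.png

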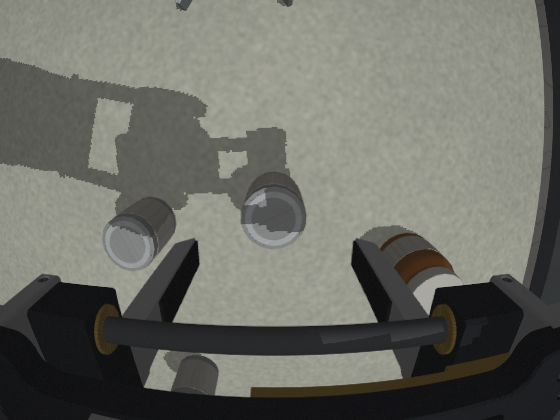

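Tin B's top is at (273,218), between the fingers, and tin A's top is at (131,244). The jar is at about (445,290), outside the right finger, and the flare tips of the lane show at the top edge.

Run:
```python
from cell import manip
from h import *
import pickle
c=pickle.load(open("w1.pkl","rb"))
for p in [(273,218),(131,244)]: print(wplane(c,*p,70))
print("flare tips",wplane(c,183,5,25),wplane(c,285,2,25))
rows(manip.read_state(),(602,-161.5,40),85.94,4)
```

```text
[ 600.56776913 -160.31805541]
[ 472.43327843 -176.87892355]
flare tips [529.94460709  35.82111557] [623.84614538  27.36519113]
end [ 601.9 -161.6   40. ] 85.91
[0.0, 0.0, 0.68, 0.0]
[0.0, 0.0, 0.68, 0.0]
[0.0, 0.0, 0.68, 0.0]
[0.0, 0.0, 0.68, 0.01]
```

jog_arm(commands=[{"dx": 0,"dy": 0,"dz": 0.68,"ax": 0,"ay": 0,"az": 0,"gripper": 0},{"dx": 0,"dy": 0,"dz": 0.68,"ax": 0,"ay": 0,"az": 0,"gripper": 0},{"dx": 0,"dy": 0,"dz": 0.68,"ax": 0,"ay": 0,"az": 0,"gripper": 0},{"dx": 0,"dy": 0,"dz": 0.68,"ax": 0,"ay": 0,"az": 0,"gripper": 0.2},{"dx": 0,"dy": 0,"dz": 0,"ax": 0,"ay": 0,"az": 0,"gripper": 0.6},{"dx": 0,"dy": 0,"dz": 0,"ax": 0,"ay": 0,"az": 0,"gripper": 0.6},{"dx": 0,"dy": 0,"dz": 0,"ax": 0,"ay": 0,"az": 0,"gripper": 0.6},{"dx": 0,"dy": 0,"dz": 0,"ax": 0,"ay": 0,"az": 0,"gripper": 0.6}], squeeze=15)

```text
clock: 3.38
eef_pos: [602.2, -162.5, 41.9]
eef_rot: [3.14, 0.001, 1.5]
wrist_force: [-1.7, -0.5, 5.7]
finger_gap: 53.8
finger_force: 15.0
```

Run:
```python
from cell import manip
from h import *
st=manip.read_state();print(st)
rows(st,(581.5,0,40.5),85.94,6)
```

```text
{'clock': 3.375, 'joints': array([-3.22197737e-01,  6.40398012e-01,  1.44762278e+00, -1.24039599e-04,
        1.05188579e+00, -2.51563213e-01]), 'qd': array([ 8.30969124e-05,  2.03159169e-03, -5.47614314e-04, -1.42536082e-03,
        1.11078346e-03,  1.81444679e-03]), 'effort': array([ 5.19744940e-01, -6.32725596e+01, -2.91418040e+01,  2.86798719e-01,
       -3.80092124e-01, -1.80205662e-02]), 'eef_pos': array([ 602.18954239, -162.47338226,   41.88833584]), 'eef_rot': array([3.13998649e+00, 5.24114907e-04, 1.50022281e+00]), 'wrist_force': array([-1.73375093, -0.46727097,  5.73599592]), 'moment': array([-0.13187043,  0.27013048,  0.00039927]), 'finger_force': 15.002799124777084, 'finger_gap': 53.822884678615345}
end [5.816e+02 2.000e-01 4.070e+01] 85.96
[0.67, -0.13, 0.01, 0.0]
[0.67, -0.14, 0.0, 0.0]
[0.67, -0.13, 0.01, 0.0]
[0.67, -0.13, 0.0, 0.0]
[0.67, -0.14, 0.01, 0.0]
[0.67, -0.13, 0.0, 0.0]
```

jog_arm(commands=[{"dx": 0.3,"dy": -0.06,"dz": -0.02,"ax": 0,"ay": 0,"az": 0,"gripper": 0.6},{"dx": 0.6,"dy": -0.14,"dz": 0,"ax": 0,"ay": 0,"az": 0,"gripper": 0.6},{"dx": 0.6,"dy": -0.14,"dz": 0,"ax": 0,"ay": 0,"az": 0,"gripper": 0.6},{"dx": 0.6,"dy": -0.14,"dz": 0,"ax": 0,"ay": 0,"az": 0,"gripper": 0.6},{"dx": 0.6,"dy": -0.14,"dz": 0,"ax": 0,"ay": 0,"az": 0,"gripper": 0.6},{"dx": 0.5,"dy": -0.14,"dz": 0,"ax": 0,"ay": 0,"az": 0,"gripper": 0.6},{"dx": 0,"dy": 0,"dz": 0,"ax": 0,"ay": 0,"az": 0,"gripper": 0.6}])

```text
clock: 4.25
eef_pos: [580.0, -29.3, 41.9]
eef_rot: [3.141, -0.001, 1.503]
wrist_force: [0.3, 1.7, 5.9]
finger_gap: 53.8
finger_force: 15.0
```

Run:
```python
from cell import manip,cams
from h import *
import pickle
c=cams.camera("wrist");pickle.dump(c,open("w2.pkl","wb"));cv2.imwrite("pics/w2.png",cv2.convertScaleAbs(cv2.resize(c["image"][:260,40:440,::-1],None,fx=2,fy=2,interpolation=cv2.INTER_CUBIC),alpha=1.3))
st=manip.read_state();print(st["clock"],st["eef_pos"],np.degrees(st["eef_rot"]),st["wrist_force"],st["finger_gap"])
```

```text
4.3 [580.12163352 -29.74891389  41.89045745] [ 1.79983091e+02 -3.88348703e-02  8.60842164e+01] [-0.48324848  2.16394486  6.20134048] 54.092357916445174
```

View pics/w2.png

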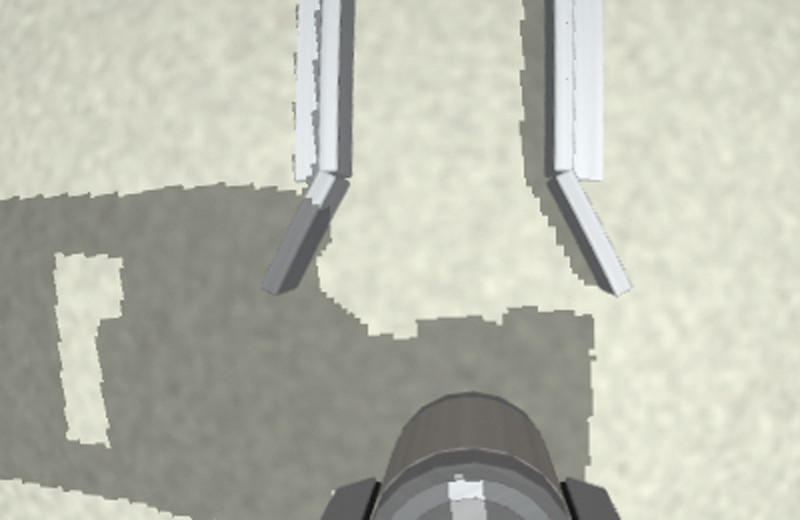

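The lane is clear. In crop pixels, the inner foot of the left rail runs (351,177) to (355,3), and of the right rail (546,172) to (545,3). The inner top edges are at 338 and 554.

Run:
```python
from cell import manip
from h import *
import pickle
c=pickle.load(open("w2.pkl","rb"))
f=lambda X,Y,z:wplane(c,40+X/2,Y/2,z).round(1)
for n,X,Y,z in [("Lfoot",351,177,0),("Lfoot2",355,3,0),("Rfoot",546,172,0),("Rfoot2",545,3,0),("Ltop",336,172,25),("Ltop2",340,3,25),("Rtop",555,170,25),("Rtop2",555,3,25),("tipL",264,290,25),("tipR",632,288,25)]: print(n,f(X,Y,z))
```

```text
Lfoot [547.8  73.2]
Lfoot2 [552.7 133.9]
Rfoot [611.   70.1]
Rfoot2 [615.  128.8]
Ltop [547.9  72.7]
Ltop2 [552.  124.9]
Rtop [610.6  68.4]
Rtop2 [614.4 119.7]
tipL [522.8  40.3]
tipR [631.7  33.1]
```

Run:
```python
from cell import manip
from h import *
st=manip.read_state()
rows(st,(576.3,30,42.5),85.8,3)
```

```text
end [576.3  29.9  42.7] 85.78
[0.49, -0.07, -0.01, 0.01]
[0.5, -0.06, -0.0, 0.01]
[0.49, -0.07, -0.01, 0.01]
```

jog_arm(commands=[{"dx": 0.49,"dy": -0.07,"dz": -0.03,"ax": 0,"ay": 0,"az": 0.01,"gripper": 0.6},{"dx": 0.5,"dy": -0.06,"dz": 0,"ax": 0,"ay": 0,"az": 0.01,"gripper": 0.6},{"dx": 0.49,"dy": -0.07,"dz": 0,"ax": 0,"ay": 0,"az": 0.01,"gripper": 0.6},{"dx": 0.3,"dy": 0,"dz": 0,"ax": 0,"ay": 0,"az": 0,"gripper": 0.6},{"dx": 0.4,"dy": 0,"dz": 0,"ax": 0,"ay": 0,"az": 0,"gripper": 0.6},{"dx": 0.4,"dy": 0,"dz": 0,"ax": 0,"ay": 0,"az": 0,"gripper": 0.6},{"dx": 0.3,"dy": 0,"dz": 0,"ax": 0,"ay": 0,"az": 0,"gripper": 0.6},{"dx": 0,"dy": 0,"dz": 0,"ax": 0,"ay": 0,"az": 0,"gripper": 0.6}])

```text
clock: 5.3
eef_pos: [581.0, 83.8, 42.6]
eef_rot: [-3.142, -0.0, 1.496]
wrist_force: [0.5, -1.0, -1.1]
finger_gap: 54.3
finger_force: 15.0
```

Run:
```python
from cell import manip,cams
from h import *
import pickle
c=cams.camera("wrist");pickle.dump(c,open("w3.pkl","wb"));cv2.imwrite("pics/w3.png",cv2.convertScaleAbs(cv2.resize(c["image"][:260,40:440,::-1],None,fx=2,fy=2,interpolation=cv2.INTER_CUBIC),alpha=1.3))
st=manip.read_state();print(st["clock"],st["eef_pos"],np.degrees(st["eef_rot"]),st["wrist_force"],st["finger_gap"])
```

```text
5.35 [580.96946384  83.2459286   42.59886684] [-1.79995837e+02  5.43117939e-03  8.56891945e+01] [ 0.03198974  0.16846175 -2.04583031] 53.76908400659788
```

View pics/w3.png

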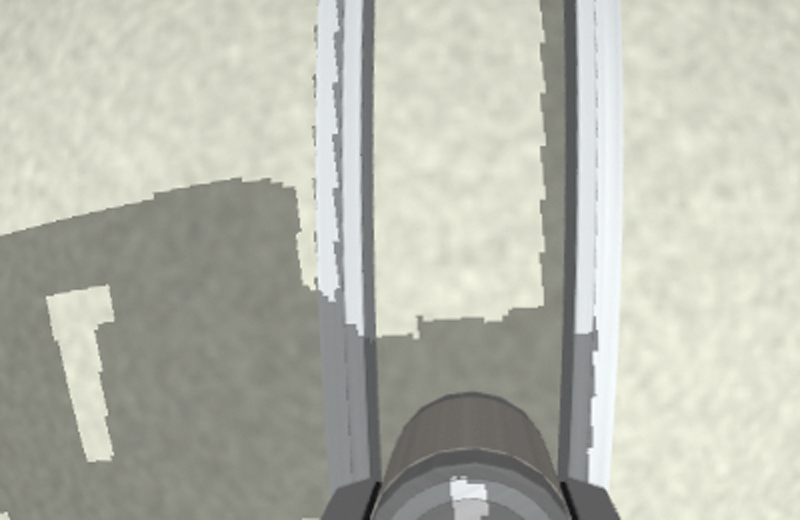

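Tin B sits centred between the rails, which are at about 377 and 565 against the tool centre at 470. The −2 N vertical reading suggests it is barely unloaded, so I'll lower it slightly and push on.

jog_arm(commands=[{"dx": 0.2,"dy": 0,"dz": 0.03,"ax": 0,"ay": 0,"az": -0.01,"gripper": 0.6},{"dx": 0.5,"dy": -0.01,"dz": 0.01,"ax": 0,"ay": 0,"az": 0,"gripper": 0.6},{"dx": 0.6,"dy": -0.01,"dz": 0,"ax": 0,"ay": 0,"az": 0,"gripper": 0.6},{"dx": 0.6,"dy": 0,"dz": 0,"ax": 0,"ay": 0,"az": 0,"gripper": 0.6},{"dx": 0.6,"dy": 0,"dz": 0,"ax": 0,"ay": 0,"az": 0,"gripper": 0.6},{"dx": 0.5,"dy": 0,"dz": 0,"ax": 0,"ay": 0,"az": 0,"gripper": 0.6},{"dx": 0.15,"dy": 0,"dz": 0,"ax": 0,"ay": 0,"az": 0,"gripper": 0.6},{"dx": 0,"dy": 0,"dz": 0,"ax": 0,"ay": 0,"az": 0,"gripper": 0.6}])

```text
clock: 6.35
eef_pos: [590.1, 209.5, 41.9]
eef_rot: [3.14, -0.001, 1.497]
wrist_force: [0.3, 2.4, 5.5]
finger_gap: 53.5
finger_force: 15.0
```

jog_arm(commands=[{"dx": 0.1,"dy": 0,"dz": 0,"ax": 0,"ay": 0,"az": 0,"gripper": 0.6},{"dx": 0.07,"dy": 0,"dz": 0,"ax": 0,"ay": 0,"az": 0,"gripper": 0.6},{"dx": 0,"dy": 0,"dz": 0,"ax": 0,"ay": 0,"az": 0,"gripper": 0.6}])

```text
clock: 6.72
eef_pos: [590.7, 215.6, 41.9]
eef_rot: [3.14, -0.001, 1.496]
wrist_force: [-0.6, -0.9, 6.8]
finger_gap: 53.2
finger_force: 15.0
```

jog_arm(commands=[{"dx": 0.05,"dy": 0,"dz": 0,"ax": 0,"ay": 0,"az": 0,"gripper": 0.6},{"dx": 0.05,"dy": 0,"dz": 0,"ax": 0,"ay": 0,"az": 0,"gripper": 0.6},{"dx": 0.05,"dy": 0,"dz": 0,"ax": 0,"ay": 0,"az": 0,"gripper": 0.6},{"dx": 0,"dy": 0,"dz": 0,"ax": 0,"ay": 0,"az": 0,"gripper": 0.6}])

```text
clock: 7.22
eef_pos: [591.3, 219.9, 41.9]
eef_rot: [3.14, 0.002, 1.496]
wrist_force: [-0.6, -10.8, 8.3]
finger_gap: 53.3
finger_force: 15.0
```

jog_arm(commands=[{"dx": 0,"dy": 0,"dz": 0,"ax": 0,"ay": 0,"az": 0,"gripper": 0.25},{"dx": 0,"dy": 0,"dz": 0,"ax": 0,"ay": 0,"az": 0,"gripper": 0.1},{"dx": 0,"dy": 0,"dz": -0.2,"ax": 0,"ay": 0,"az": 0,"gripper": 0.1},{"dx": 0,"dy": 0,"dz": -0.7,"ax": 0,"ay": 0,"az": 0,"gripper": 0.1},{"dx": 0,"dy": 0,"dz": -0.9,"ax": 0,"ay": 0,"az": 0,"gripper": 0},{"dx": 0,"dy": 0,"dz": 0,"ax": 0,"ay": 0,"az": 0,"gripper": 0}])

```text
clock: 7.98
eef_pos: [591.7, 222.1, 116.5]
eef_rot: [3.137, -0.002, 1.497]
wrist_force: [0.3, -0.5, -0.2]
finger_gap: 93.8
finger_force: 0.0
```

Run:
```python
from cell import manip,cams
from h import *
st=manip.read_state();print(st["eef_pos"],st["wrist_force"],st["finger_gap"])
c=cams.camera("wrist");cv2.imwrite("pics/w4.png",c["image"][:,:,::-1])
rows(st,(470.5,-177.3,115),85.8,11)
```

```text
[591.66569119 222.11137649 116.46616548] [ 0.25182994 -0.54224153 -0.2212807 ] 93.84785806653996
end [ 470.7 -177.3  114.9] 85.77
[-0.93, -0.21, 0.0, -0.0]
[-0.92, -0.21, 0.01, -0.0]
[-0.93, -0.2, -0.0, -0.0]
[-0.92, -0.21, 0.0, -0.0]
[-0.93, -0.21, 0.01, -0.0]
[-0.92, -0.21, -0.0, -0.0]
[-0.93, -0.2, 0.0, -0.0]
[-0.92, -0.21, 0.01, -0.0]
[-0.93, -0.21, -0.0, -0.0]
[-0.93, -0.21, 0.0, -0.0]
[-0.92, -0.2, 0.01, -0.0]
```

jog_arm(commands=[{"dx": -0.93,"dy": -0.21,"dz": 0,"ax": 0,"ay": 0,"az": 0,"gripper": 0},{"dx": -0.92,"dy": -0.21,"dz": 0,"ax": 0,"ay": 0,"az": 0,"gripper": 0},{"dx": -0.93,"dy": -0.2,"dz": 0,"ax": 0,"ay": 0,"az": 0,"gripper": 0},{"dx": -0.92,"dy": -0.21,"dz": 0,"ax": 0,"ay": 0,"az": 0,"gripper": 0},{"dx": -0.93,"dy": -0.21,"dz": 0,"ax": 0,"ay": 0,"az": 0,"gripper": 0},{"dx": -0.92,"dy": -0.21,"dz": 0,"ax": 0,"ay": 0,"az": 0,"gripper": 0},{"dx": -0.93,"dy": -0.2,"dz": 0,"ax": 0,"ay": 0,"az": 0,"gripper": 0},{"dx": -0.92,"dy": -0.21,"dz": 0,"ax": 0,"ay": 0,"az": 0,"gripper": 0},{"dx": -0.93,"dy": -0.21,"dz": 0,"ax": 0,"ay": 0,"az": 0,"gripper": 0}])

```text
clock: 9.15
eef_pos: [490.3, -106.1, 112.2]
eef_rot: [-3.14, -0.0, 1.497]
wrist_force: [0.4, -0.3, -0.3]
finger_gap: 94.2
finger_force: 0.0
```

jog_arm(commands=[{"dx": -0.93,"dy": -0.21,"dz": 0,"ax": 0,"ay": 0,"az": 0,"gripper": 0},{"dx": -0.92,"dy": -0.2,"dz": 0.02,"ax": 0,"ay": 0,"az": 0,"gripper": 0},{"dx": 0,"dy": 0,"dz": 0,"ax": 0,"ay": 0,"az": 0,"gripper": 0}])

```text
clock: 9.52
eef_pos: [468.4, -179.2, 111.3]
eef_rot: [-3.14, -0.0, 1.494]
wrist_force: [0.4, 0.2, -0.2]
finger_gap: 93.9
finger_force: 0.0
```

Run:
```python
from cell import manip
from h import *
st=manip.read_state();print(st["clock"],st["eef_pos"],np.degrees(st["eef_rot"]))
rows(st,(470.5,-177.3,42),85.8,3)
```

```text
9.525 [ 468.41291968 -179.18385561  111.34829547] [-1.79914047e+02 -2.73616938e-02  8.56029215e+01]
end [ 470.6 -177.3   42.1] 85.8
[0.02, 0.02, 0.58, -0.01]
[0.01, 0.01, 0.58, -0.0]
[0.02, 0.02, 0.57, -0.01]
```

View pics/w4.png

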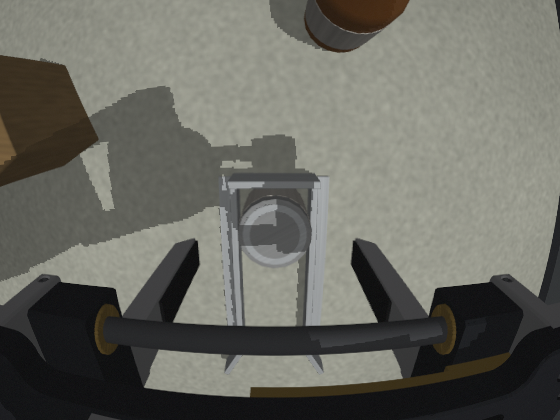

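Tin B stands upright in the lane against the stop, with its top at (274,232) and the stop at (276,181). Next I'll grip tin A.

jog_arm(commands=[{"dx": 0.02,"dy": 0.02,"dz": 0.58,"ax": 0,"ay": 0,"az": -0.01,"gripper": 0},{"dx": 0.01,"dy": 0.01,"dz": 0.58,"ax": 0,"ay": 0,"az": 0,"gripper": 0},{"dx": 0.02,"dy": 0.02,"dz": 0.57,"ax": 0,"ay": 0,"az": -0.01,"gripper": 0},{"dx": 0,"dy": 0,"dz": 0,"ax": 0,"ay": 0,"az": 0,"gripper": 0.1},{"dx": 0,"dy": 0,"dz": 0,"ax": 0,"ay": 0,"az": 0,"gripper": 0.6},{"dx": 0,"dy": 0,"dz": 0,"ax": 0,"ay": 0,"az": 0,"gripper": 0.6},{"dx": 0,"dy": 0,"dz": 0,"ax": 0,"ay": 0,"az": 0,"gripper": 0.6},{"dx": 0,"dy": 0,"dz": 0,"ax": 0,"ay": 0,"az": 0,"gripper": 0.6}], squeeze=15)

```text
clock: 10.52
eef_pos: [471.6, -176.0, 43.5]
eef_rot: [3.141, 0.0, 1.5]
wrist_force: [-0.6, 0.3, 4.7]
finger_gap: 53.7
finger_force: 15.0
```

Run:
```python
from cell import manip
from h import *
st=manip.read_state();print(st["clock"],st["eef_pos"],np.degrees(st["eef_rot"]),st["wrist_force"],st["finger_gap"])
rows(st,(576.0,25,st["eef_pos"][2]),85.8,8)
```

```text
10.525 [ 471.64753322 -175.9826523    43.46805183] [1.79975053e+02 7.53598244e-03 8.59579176e+01] [-0.55063815  0.30332288  4.65651263] 53.718090629115345
end [576.2  25.1  43.5] 85.76
[0.65, 0.28, 0.0, 0.0]
[0.65, 0.28, 0.0, 0.0]
[0.65, 0.28, 0.0, 0.0]
[0.65, 0.28, 0.0, 0.0]
[0.65, 0.29, 0.0, 0.0]
[0.65, 0.28, 0.0, 0.01]
[0.65, 0.28, 0.0, 0.0]
[0.65, 0.28, 0.0, 0.01]
```

jog_arm(commands=[{"dx": 0.65,"dy": 0.32,"dz": -0.01,"ax": 0,"ay": 0,"az": 0,"gripper": 0.6},{"dx": 0.65,"dy": 0.32,"dz": 0,"ax": 0,"ay": 0,"az": 0,"gripper": 0.6},{"dx": 0.65,"dy": 0.32,"dz": 0,"ax": 0,"ay": 0,"az": 0,"gripper": 0.6},{"dx": 0.65,"dy": 0.32,"dz": 0,"ax": 0,"ay": 0,"az": 0,"gripper": 0.6},{"dx": 0.65,"dy": 0.32,"dz": 0,"ax": 0,"ay": 0,"az": 0,"gripper": 0.6},{"dx": 0.65,"dy": 0.28,"dz": 0,"ax": 0,"ay": 0,"az": 0.01,"gripper": 0.6},{"dx": 0.65,"dy": 0.2,"dz": 0,"ax": 0,"ay": 0,"az": 0,"gripper": 0.6},{"dx": 0.65,"dy": 0.17,"dz": 0,"ax": 0,"ay": 0,"az": 0.01,"gripper": 0.6},{"dx": 0,"dy": 0,"dz": 0,"ax": 0,"ay": 0,"az": 0,"gripper": 0.6}])

```text
clock: 11.65
eef_pos: [576.4, 26.5, 43.5]
eef_rot: [3.141, -0.0, 1.499]
wrist_force: [0.7, 0.8, 2.5]
finger_gap: 53.8
finger_force: 15.0
```

Run:
```python
from cell import manip
from h import *
st=manip.read_state();print(st["clock"],st["eef_pos"],np.degrees(st["eef_rot"]),st["wrist_force"],st["finger_gap"])
rows(st,(586.3,160,st["eef_pos"][2]),85.8,7)
```

```text
11.65 [576.40664458  26.50711619  43.51878716] [ 1.79971708e+02 -1.99456672e-02  8.58678665e+01] [0.74848512 0.82641343 2.50318921] 53.785134445533465
end [586.5 160.1  43.5] 85.77
[0.48, 0.0, 0.0, 0.0]
[0.48, 0.0, 0.0, 0.0]
[0.47, 0.0, 0.0, 0.0]
[0.48, 0.0, 0.0, 0.0]
[0.48, 0.0, 0.0, 0.0]
[0.48, 0.01, 0.0, 0.0]
[0.48, -0.0, -0.0, 0.01]
```

jog_arm(commands=[{"dx": 0.4,"dy": 0,"dz": 0,"ax": 0,"ay": 0,"az": 0,"gripper": 0.6},{"dx": 0.48,"dy": 0,"dz": 0,"ax": 0,"ay": 0,"az": 0,"gripper": 0.6},{"dx": 0.48,"dy": 0,"dz": 0,"ax": 0,"ay": 0,"az": 0,"gripper": 0.6},{"dx": 0.48,"dy": 0,"dz": 0,"ax": 0,"ay": 0,"az": 0,"gripper": 0.6},{"dx": 0.48,"dy": 0,"dz": 0,"ax": 0,"ay": 0,"az": 0,"gripper": 0.6},{"dx": 0.48,"dy": 0,"dz": 0,"ax": 0,"ay": 0,"az": 0,"gripper": 0.6},{"dx": 0.35,"dy": 0,"dz": 0,"ax": 0,"ay": 0,"az": 0.01,"gripper": 0.6},{"dx": 0,"dy": 0,"dz": 0,"ax": 0,"ay": 0,"az": 0,"gripper": 0.6}])

```text
clock: 12.65
eef_pos: [585.4, 152.1, 43.5]
eef_rot: [3.141, -0.001, 1.496]
wrist_force: [0.0, 1.6, 3.1]
finger_gap: 53.8
finger_force: 15.0
```

jog_arm(commands=[{"dx": 0.08,"dy": 0,"dz": 0,"ax": 0,"ay": 0,"az": 0,"gripper": 0.6},{"dx": 0.06,"dy": 0,"dz": 0,"ax": 0,"ay": 0,"az": 0,"gripper": 0.6},{"dx": 0,"dy": 0,"dz": 0,"ax": 0,"ay": 0,"az": 0,"gripper": 0.6}])

```text
clock: 13.02
eef_pos: [585.9, 156.2, 43.5]
eef_rot: [3.141, -0.0, 1.495]
wrist_force: [0.5, -1.0, 3.8]
finger_gap: 53.7
finger_force: 15.0
```

jog_arm(commands=[{"dx": 0.08,"dy": 0,"dz": 0,"ax": 0,"ay": 0,"az": 0,"gripper": 0.6},{"dx": 0.08,"dy": 0,"dz": 0,"ax": 0,"ay": 0,"az": 0,"gripper": 0.6},{"dx": 0.05,"dy": 0,"dz": 0,"ax": 0,"ay": 0,"az": 0,"gripper": 0.6},{"dx": 0,"dy": 0,"dz": 0,"ax": 0,"ay": 0,"az": 0,"gripper": 0.6}])

```text
clock: 13.52
eef_pos: [586.5, 165.1, 43.5]
eef_rot: [3.141, -0.0, 1.495]
wrist_force: [1.4, 0.3, 3.5]
finger_gap: 54.1
finger_force: 15.0
```

jog_arm(commands=[{"dx": 0.04,"dy": 0,"dz": 0,"ax": 0,"ay": 0,"az": 0,"gripper": 0.6},{"dx": 0.04,"dy": 0,"dz": 0,"ax": 0,"ay": 0,"az": 0,"gripper": 0.6},{"dx": 0.04,"dy": 0,"dz": 0,"ax": 0,"ay": 0,"az": 0,"gripper": 0.6},{"dx": 0.0,"dy": 0,"dz": 0,"ax": 0,"ay": 0,"az": 0,"gripper": 0.6}])

```text
clock: 14.02
eef_pos: [586.8, 168.4, 43.5]
eef_rot: [-3.141, 0.002, 1.495]
wrist_force: [-2.2, -10.0, 7.1]
finger_gap: 53.7
finger_force: 15.0
```

jog_arm(commands=[{"dx": 0,"dy": 0,"dz": 0,"ax": 0,"ay": 0,"az": 0,"gripper": 0.25},{"dx": 0,"dy": 0,"dz": 0,"ax": 0,"ay": 0,"az": 0,"gripper": 0.1},{"dx": 0,"dy": 0,"dz": -0.2,"ax": 0,"ay": 0,"az": 0,"gripper": 0.1},{"dx": 0,"dy": 0,"dz": -0.8,"ax": 0,"ay": 0,"az": 0,"gripper": 0.1},{"dx": 0,"dy": 0,"dz": -0.95,"ax": 0,"ay": 0,"az": 0,"gripper": 0},{"dx": 0,"dy": 0,"dz": -0.3,"ax": 0,"ay": 0,"az": 0,"gripper": 0}])

```text
clock: 14.78
eef_pos: [587.6, 169.9, 136.1]
eef_rot: [3.138, -0.001, 1.495]
wrist_force: [0.6, 1.2, 0.2]
finger_gap: 93.8
finger_force: 0.0
```

Run:
```python
from cell import manip
from h import *
st=manip.read_state();print(st["clock"],st["eef_pos"],np.degrees(st["eef_rot"]))
rows(st,(484,-390,140),-23,16)
```

```text
14.775 [587.56175389 169.94043723 136.06772925] [ 1.79799109e+02 -6.99938836e-02  8.56734899e+01]
end [ 484.  -389.9  140.1] -23.03
[-0.88, -0.1, -0.01, 0.68]
[-0.89, 0.02, -0.0, 0.68]
[-0.89, 0.11, -0.01, 0.68]
[-0.86, 0.22, -0.0, 0.68]
[-0.83, 0.32, -0.01, 0.68]
[-0.79, 0.41, -0.01, 0.68]
[-0.73, 0.51, -0.0, 0.68]
[-0.66, 0.59, -0.01, 0.68]
[-0.6, 0.66, -0.01, 0.68]
[-0.51, 0.73, -0.0, 0.68]
[-0.42, 0.79, -0.01, 0.68]
[-0.32, 0.82, -0.0, 0.68]
[-0.22, 0.87, -0.01, 0.68]
[-0.12, 0.88, -0.01, 0.68]
[-0.02, 0.89, -0.0, 0.67]
[0.09, 0.88, -0.01, 0.68]
```

jog_arm(commands=[{"dx": -0.88,"dy": -0.1,"dz": -0.01,"ax": 0,"ay": 0,"az": 0.68,"gripper": 0},{"dx": -0.89,"dy": 0.02,"dz": 0,"ax": 0,"ay": 0,"az": 0.68,"gripper": 0},{"dx": -0.89,"dy": 0.11,"dz": -0.01,"ax": 0,"ay": 0,"az": 0.68,"gripper": 0},{"dx": -0.86,"dy": 0.22,"dz": 0,"ax": 0,"ay": 0,"az": 0.68,"gripper": 0},{"dx": -0.83,"dy": 0.32,"dz": -0.01,"ax": 0,"ay": 0,"az": 0.68,"gripper": 0},{"dx": -0.79,"dy": 0.41,"dz": -0.01,"ax": 0,"ay": 0,"az": 0.68,"gripper": 0},{"dx": -0.73,"dy": 0.51,"dz": 0,"ax": 0,"ay": 0,"az": 0.68,"gripper": 0},{"dx": -0.66,"dy": 0.59,"dz": -0.01,"ax": 0,"ay": 0,"az": 0.68,"gripper": 0}])

```text
clock: 15.78
eef_pos: [534.5, -111.3, 134.7]
eef_rot: [-3.141, 0.001, 0.542]
wrist_force: [0.9, 0.6, -0.2]
finger_gap: 94.1
finger_force: 0.0
```

jog_arm(commands=[{"dx": -0.6,"dy": 0.66,"dz": -0.01,"ax": 0,"ay": 0,"az": 0.68,"gripper": 0},{"dx": -0.51,"dy": 0.73,"dz": 0,"ax": 0,"ay": 0,"az": 0.68,"gripper": 0},{"dx": -0.42,"dy": 0.79,"dz": -0.01,"ax": 0,"ay": 0,"az": 0.68,"gripper": 0},{"dx": -0.32,"dy": 0.82,"dz": 0,"ax": 0,"ay": 0,"az": 0.68,"gripper": 0},{"dx": -0.22,"dy": 0.87,"dz": -0.01,"ax": 0,"ay": 0,"az": 0.68,"gripper": 0},{"dx": -0.12,"dy": 0.88,"dz": -0.01,"ax": 0,"ay": 0,"az": 0.68,"gripper": 0},{"dx": -0.02,"dy": 0.89,"dz": 0,"ax": 0,"ay": 0,"az": 0.67,"gripper": 0},{"dx": 0.09,"dy": 0.88,"dz": -0.01,"ax": 0,"ay": 0,"az": 0.68,"gripper": 0},{"dx": 0,"dy": 0,"dz": 0,"ax": 0,"ay": 0,"az": 0,"gripper": 0},{"dx": 0,"dy": 0,"dz": 0,"ax": 0,"ay": 0,"az": 0,"gripper": 0}])

```text
clock: 17.02
eef_pos: [483.1, -389.5, 136.8]
eef_rot: [-3.141, 0.001, -0.401]
wrist_force: [-0.4, 0.1, 1.0]
finger_gap: 94.3
finger_force: 0.0
```

Run:
```python
from cell import manip,cams
from h import *
import pickle
c=cams.camera("wrist");pickle.dump(c,open("w5.pkl","wb"))
cv2.imwrite("pics/w5.png",cv2.convertScaleAbs(cv2.resize(c["image"][130:330,150:400,::-1],None,fx=3,fy=3,interpolation=cv2.INTER_CUBIC),alpha=1.2))
st=manip.read_state();print(st["clock"],st["eef_pos"],np.degrees(st["eef_rot"]),st["joints"])
```

```text
17.075 [ 483.31441407 -389.27767027  137.00122569] [-1.79974064e+02  4.35527170e-02 -2.29288613e+01] [-7.37130450e-01  5.23416971e-01  1.39026257e+00  1.86716609e-04
  1.22878017e+00  1.23378747e+00]
```

View pics/w5.png

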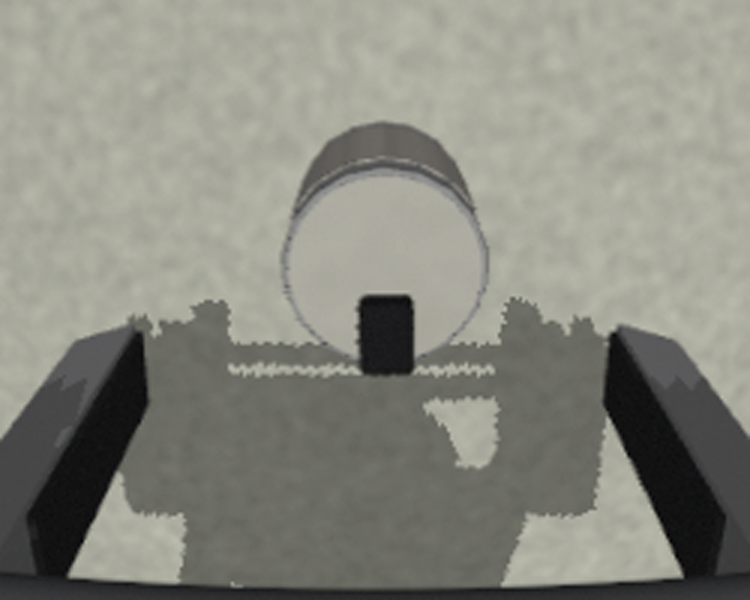

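The shaker is centred between the fingers, with its top circle at about (386,265) in the crop. The spout points straight down the image, with edges at x 360 and 413 and its tip at y 374.

Run:
```python
from cell import manip
from h import *
import pickle
c=pickle.load(open("w5.pkl","rb"))
f=lambda X,Y,z:wplane(c,150+X/3,130+Y/3,z)
ctr=f(386,265,70);tip=f(386.5,374,80);back=f(386,298,80)
print(ctr,tip,back, np.linalg.norm(tip-ctr))
for v in (tip-ctr,tip-back): print(np.degrees(np.arctan2(v[1],v[0])))
g=cv2.cvtColor(c["image"],cv2.COLOR_RGB2GRAY)[225:258,262:292]
pts=[]
for r in range(g.shape[0]):
    k=np.where(g[r]<60)[0]
    if 14<len(k)<20: pts.append(f((k.mean()+112)*3+1,(r+95)*3+1,80))
pts=np.array(pts);m=np.polyfit(pts[:,0],pts[:,1],1);print(len(pts),np.degrees(np.arctan(m[0])),pts[0],pts[-1])
rows(manip.read_state(),(*ctr,43.5),-23.2,4)
```

```text
[ 484.12950983 -392.43730694] [ 460.03336738 -382.38009847] [ 479.2264103  -390.27216425] 26.110754935413407
157.3453987954563
157.6478248893226
26 -21.761835292207863 [ 479.17796076 -390.38656644] [ 460.29362398 -382.48885348]
end [ 484.2 -392.3   43.4] -23.23
[0.01, 0.02, 0.58, 0.01]
[0.01, 0.01, 0.59, 0.01]
[0.02, 0.02, 0.58, 0.0]
[0.01, 0.01, 0.59, 0.01]
```

jog_arm(commands=[{"dx": 0.01,"dy": 0.02,"dz": 0.58,"ax": 0,"ay": 0,"az": -0.05,"gripper": 0},{"dx": 0.01,"dy": 0.02,"dz": 0.58,"ax": 0,"ay": 0,"az": 0,"gripper": 0},{"dx": 0.02,"dy": 0.02,"dz": 0.58,"ax": 0,"ay": 0,"az": 0,"gripper": 0},{"dx": 0.01,"dy": 0.01,"dz": 0.58,"ax": 0,"ay": 0,"az": 0,"gripper": 0},{"dx": 0,"dy": 0,"dz": 0,"ax": 0,"ay": 0,"az": 0,"gripper": 0.1},{"dx": 0,"dy": 0,"dz": 0,"ax": 0,"ay": 0,"az": 0,"gripper": 0.6},{"dx": 0,"dy": 0,"dz": 0,"ax": 0,"ay": 0,"az": 0,"gripper": 0.6},{"dx": 0,"dy": 0,"dz": 0,"ax": 0,"ay": 0,"az": 0,"gripper": 0.6},{"dx": 0,"dy": 0,"dz": 0,"ax": 0,"ay": 0,"az": 0,"gripper": 0.6}], squeeze=20)

```text
clock: 18.2
eef_pos: [484.1, -393.7, 45.2]
eef_rot: [3.141, -0.001, -0.393]
wrist_force: [-0.2, 1.1, 4.3]
finger_gap: 54.0
finger_force: 20.0
```

Run:
```python
from cell import manip
from h import *
st=manip.read_state();print(st["clock"],st["eef_pos"],np.degrees(st["eef_rot"]),st["wrist_force"],st["finger_gap"])
y=np.degrees(st["eef_rot"][2]);print("turn",85.85-(y))
rows(st,(570,-60,st["eef_pos"][2]),y+(85.85+0),18) if 0 else rows(st,(568,-60,st["eef_pos"][2]),85.85,18)
```

```text
18.2 [ 484.10516094 -393.71846596   45.20821189] [ 1.79990028e+02 -4.19471863e-02 -2.25379563e+01] [-0.15211258  1.13797312  4.30602217] 53.99146022105148
turn 108.38795626742942
end [568.  -60.   45.2] 85.86
[-0.07, -0.47, -0.0, -0.6]
[-0.02, -0.48, -0.0, -0.6]
[0.03, -0.48, -0.0, -0.6]
[0.08, -0.47, -0.0, -0.6]
[0.13, -0.46, -0.0, -0.6]
[0.17, -0.44, -0.0, -0.6]
[0.22, -0.43, -0.0, -0.6]
[0.27, -0.39, -0.0, -0.6]
[0.3, -0.37, -0.0, -0.6]
[0.35, -0.34, -0.0, -0.6]
[0.37, -0.3, -0.0, -0.6]
[0.4, -0.25, -0.0, -0.61]
[0.43, -0.21, -0.0, -0.6]
[0.45, -0.17, -0.0, -0.61]
[0.46, -0.12, -0.0, -0.6]
[0.47, -0.06, -0.0, -0.61]
[0.48, -0.02, -0.0, -0.6]
[0.48, 0.03, 0.0, -0.61]
```

jog_arm(commands=[{"dx": -0.07,"dy": -0.47,"dz": -0.01,"ax": 0,"ay": 0,"az": -0.6,"gripper": 0.6},{"dx": -0.02,"dy": -0.48,"dz": 0,"ax": 0,"ay": 0,"az": -0.6,"gripper": 0.6},{"dx": 0.03,"dy": -0.48,"dz": 0,"ax": 0,"ay": 0,"az": -0.6,"gripper": 0.6},{"dx": 0.08,"dy": -0.47,"dz": 0,"ax": 0,"ay": 0,"az": -0.6,"gripper": 0.6},{"dx": 0.13,"dy": -0.46,"dz": 0,"ax": 0,"ay": 0,"az": -0.6,"gripper": 0.6},{"dx": 0.17,"dy": -0.44,"dz": 0,"ax": 0,"ay": 0,"az": -0.6,"gripper": 0.6},{"dx": 0.22,"dy": -0.43,"dz": 0,"ax": 0,"ay": 0,"az": -0.6,"gripper": 0.6},{"dx": 0.27,"dy": -0.39,"dz": 0,"ax": 0,"ay": 0,"az": -0.6,"gripper": 0.6},{"dx": 0.3,"dy": -0.37,"dz": 0,"ax": 0,"ay": 0,"az": -0.6,"gripper": 0.6}])

```text
clock: 19.32
eef_pos: [526.0, -226.5, 45.2]
eef_rot: [3.141, -0.0, 0.553]
wrist_force: [-0.0, -0.6, 0.4]
finger_gap: 53.2
finger_force: 20.0
```

jog_arm(commands=[{"dx": 0.35,"dy": -0.34,"dz": 0,"ax": 0,"ay": 0,"az": -0.6,"gripper": 0.6},{"dx": 0.37,"dy": -0.3,"dz": 0,"ax": 0,"ay": 0,"az": -0.6,"gripper": 0.6},{"dx": 0.4,"dy": -0.25,"dz": 0,"ax": 0,"ay": 0,"az": -0.61,"gripper": 0.6},{"dx": 0.43,"dy": -0.21,"dz": 0,"ax": 0,"ay": 0,"az": -0.6,"gripper": 0.6},{"dx": 0.45,"dy": -0.17,"dz": 0,"ax": 0,"ay": 0,"az": -0.61,"gripper": 0.6},{"dx": 0.46,"dy": -0.12,"dz": 0,"ax": 0,"ay": 0,"az": -0.6,"gripper": 0.6},{"dx": 0.47,"dy": -0.06,"dz": 0,"ax": 0,"ay": 0,"az": -0.61,"gripper": 0.6},{"dx": 0.48,"dy": -0.02,"dz": 0,"ax": 0,"ay": 0,"az": -0.6,"gripper": 0.6},{"dx": 0.48,"dy": 0.03,"dz": 0,"ax": 0,"ay": 0,"az": -0.61,"gripper": 0.6},{"dx": 0,"dy": 0,"dz": 0,"ax": 0,"ay": 0,"az": 0,"gripper": 0.6}])

```text
clock: 20.58
eef_pos: [568.0, -59.1, 45.2]
eef_rot: [3.141, -0.0, 1.499]
wrist_force: [0.2, 1.6, 1.2]
finger_gap: 53.6
finger_force: 20.0
```

Run:
```python
from cell import manip,cams
from h import *
import pickle
c=cams.camera("wrist");pickle.dump(c,open("w6.pkl","wb"))
cv2.imwrite("pics/w6.png",cv2.convertScaleAbs(cv2.resize(c["image"][:300,100:450,::-1],None,fx=2,fy=2,interpolation=cv2.INTER_CUBIC),alpha=1.2))
st=manip.read_state();print(st["clock"],st["eef_pos"],np.degrees(st["eef_rot"]),st["wrist_force"],st["finger_gap"])
rows(st,(576.0,25,st["eef_pos"][2]),85.9,4)
```

```text
20.625 [567.89570872 -59.76387498  45.19876913] [ 1.79981175e+02 -4.28683598e-03  8.57781406e+01] [0.81067097 1.11634821 0.81376998] 53.36272475872199
end [576.1  25.1  45.2] 85.88
[0.53, 0.01, 0.0, -0.0]
[0.53, 0.01, 0.0, -0.0]
[0.54, 0.01, 0.0, -0.01]
[0.53, 0.02, 0.0, -0.0]
```

View pics/w6.png

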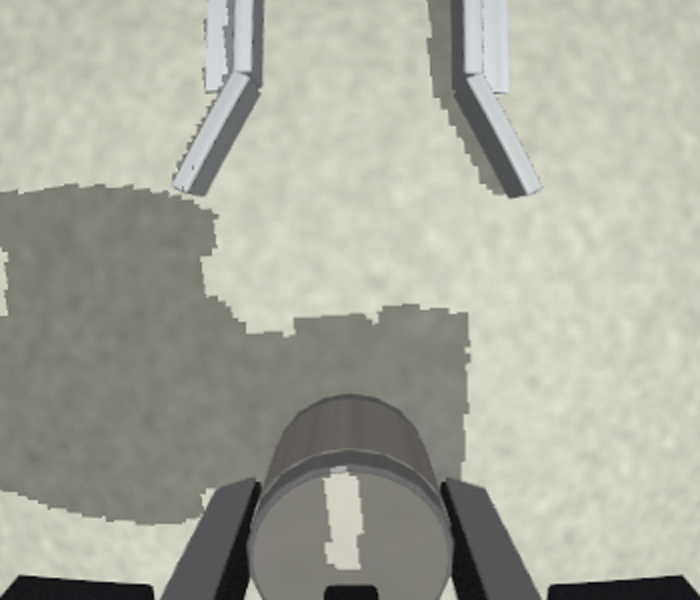

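The shaker is held and facing the mouth, with the spout at (351,590) straight down the tool axis and the flare tips at (175,190) and (540,190). I'll slide it in.

jog_arm(commands=[{"dx": 0.53,"dy": 0.01,"dz": 0,"ax": 0,"ay": 0,"az": 0,"gripper": 0.6},{"dx": 0.53,"dy": 0.01,"dz": 0,"ax": 0,"ay": 0,"az": -0.01,"gripper": 0.6},{"dx": 0.53,"dy": 0.01,"dz": 0,"ax": 0,"ay": 0,"az": 0,"gripper": 0.6},{"dx": 0.53,"dy": 0.01,"dz": 0,"ax": 0,"ay": 0,"az": 0,"gripper": 0.6},{"dx": 0.4,"dy": 0,"dz": 0,"ax": 0,"ay": 0,"az": 0,"gripper": 0.6},{"dx": 0.4,"dy": 0,"dz": 0,"ax": 0,"ay": 0,"az": 0,"gripper": 0.6},{"dx": 0.4,"dy": 0,"dz": 0,"ax": 0,"ay": 0,"az": 0,"gripper": 0.6},{"dx": 0.4,"dy": 0,"dz": 0,"ax": 0,"ay": 0,"az": 0,"gripper": 0.6},{"dx": 0.2,"dy": 0,"dz": 0,"ax": 0,"ay": 0,"az": 0,"gripper": 0.6},{"dx": 0,"dy": 0,"dz": 0,"ax": 0,"ay": 0,"az": 0,"gripper": 0.6}])

```text
clock: 21.88
eef_pos: [580.6, 97.7, 45.2]
eef_rot: [3.141, -0.001, 1.501]
wrist_force: [-0.7, 3.0, 5.2]
finger_gap: 54.0
finger_force: 20.0
```

jog_arm(commands=[{"dx": 0.1,"dy": 0,"dz": 0,"ax": 0,"ay": 0,"az": 0,"gripper": 0.6},{"dx": 0.05,"dy": 0,"dz": 0,"ax": 0,"ay": 0,"az": 0,"gripper": 0.6},{"dx": 0,"dy": 0,"dz": 0,"ax": 0,"ay": 0,"az": 0,"gripper": 0.6}])

```text
clock: 22.25
eef_pos: [581.1, 102.9, 45.2]
eef_rot: [3.141, -0.0, 1.5]
wrist_force: [-0.5, 0.4, 4.6]
finger_gap: 53.7
finger_force: 20.0
```

jog_arm(commands=[{"dx": 0.08,"dy": 0,"dz": 0,"ax": 0,"ay": 0,"az": 0,"gripper": 0.6},{"dx": 0.08,"dy": 0,"dz": 0,"ax": 0,"ay": 0,"az": 0,"gripper": 0.6},{"dx": 0.05,"dy": 0,"dz": 0,"ax": 0,"ay": 0,"az": 0,"gripper": 0.6},{"dx": 0.05,"dy": 0,"dz": 0,"ax": 0,"ay": 0,"az": 0,"gripper": 0.6},{"dx": 0,"dy": 0,"dz": 0,"ax": 0,"ay": 0,"az": 0,"gripper": 0.6}])

```text
clock: 22.88
eef_pos: [581.8, 112.9, 45.2]
eef_rot: [3.141, 0.0, 1.5]
wrist_force: [0.4, -4.2, 6.3]
finger_gap: 53.7
finger_force: 20.0
```

jog_arm(commands=[{"dx": 0.03,"dy": 0,"dz": 0,"ax": 0,"ay": 0,"az": 0,"gripper": 0.6},{"dx": 0.03,"dy": 0,"dz": 0,"ax": 0,"ay": 0,"az": 0,"gripper": 0.6},{"dx": 0,"dy": 0,"dz": 0,"ax": 0,"ay": 0,"az": 0,"gripper": 0.6}])

```text
clock: 23.25
eef_pos: [581.9, 114.0, 45.2]
eef_rot: [-3.141, 0.002, 1.5]
wrist_force: [-1.8, -12.9, 8.4]
finger_gap: 53.8
finger_force: 20.0
```

jog_arm(commands=[{"dx": 0.03,"dy": 0,"dz": 0,"ax": 0,"ay": 0,"az": 0,"gripper": 0.6},{"dx": 0,"dy": 0,"dz": 0,"ax": 0,"ay": 0,"az": 0,"gripper": 0.6}])

```text
clock: 23.5
eef_pos: [581.9, 114.4, 45.2]
eef_rot: [-3.141, 0.003, 1.5]
wrist_force: [-2.5, -18.0, 7.1]
finger_gap: 53.7
finger_force: 20.0
```

jog_arm(commands=[{"dx": 0,"dy": 0,"dz": 0,"ax": 0,"ay": 0,"az": 0,"gripper": 0.25},{"dx": 0,"dy": 0,"dz": 0,"ax": 0,"ay": 0,"az": 0,"gripper": 0.1},{"dx": 0,"dy": 0,"dz": -0.2,"ax": 0,"ay": 0,"az": 0,"gripper": 0.1},{"dx": 0,"dy": 0,"dz": -0.8,"ax": 0,"ay": 0,"az": 0,"gripper": 0.1},{"dx": 0,"dy": 0,"dz": -0.95,"ax": 0,"ay": 0,"az": 0,"gripper": 0},{"dx": 0,"dy": 0,"dz": -0.95,"ax": 0,"ay": 0,"az": 0,"gripper": 0},{"dx": -0.5,"dy": 0,"dz": -0.8,"ax": 0,"ay": 0,"az": 0,"gripper": 0},{"dx": 0,"dy": 0,"dz": 0,"ax": 0,"ay": 0,"az": 0,"gripper": 0},{"dx": 0,"dy": 0,"dz": 0,"ax": 0,"ay": 0,"az": 0,"gripper": 0}])

```text
clock: 24.62
eef_pos: [580.2, 96.7, 192.5]
eef_rot: [-3.141, -0.0, 1.5]
wrist_force: [-0.8, 0.3, -1.2]
finger_gap: 94.3
finger_force: 0.0
```

Run:
```python
from cell import manip,cams
from h import *
import pickle
c=cams.camera("wrist");pickle.dump(c,open("w7.pkl","wb"))
cv2.imwrite("pics/w7.png",cv2.convertScaleAbs(cv2.resize(c["image"][60:300,160:400,::-1],None,fx=2.5,fy=2.5,interpolation=cv2.INTER_CUBIC),alpha=1.2))
st=manip.read_state();print(st["clock"],st["eef_pos"],np.degrees(st["eef_rot"]),st["wrist_force"],st["finger_gap"])
```

```text
24.675 [580.0682899   96.81439069 192.01496143] [-1.79905783e+02  8.81831460e-03  8.59791078e+01] [-0.13795306  1.14229545  0.02419536] 94.32891129349777
```

View pics/w7.png

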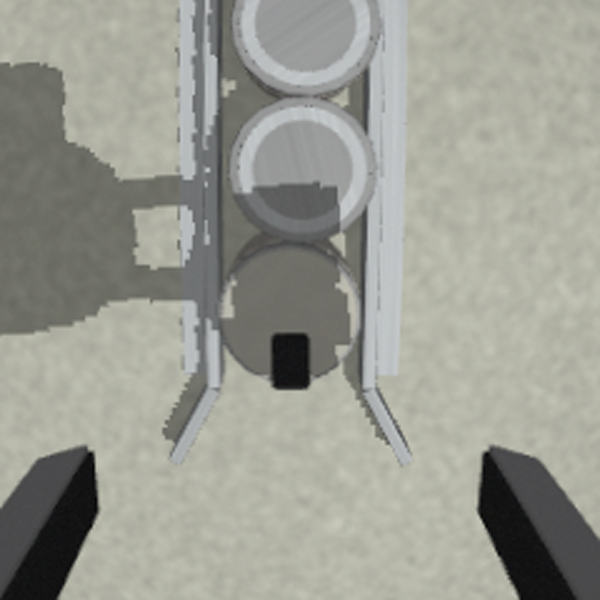

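Three stand in single file. In the crop, the top centres are at about (307,24), (303,170) and (290.5,312), the tops touch, and the spout at (291,362) points out of the mouth. Checking the numbers.

Run:
```python
from h import *
import pickle
c=pickle.load(open("w7.pkl","rb"))
f=lambda X,Y,z:wplane(c,160+X/2.5,60+Y/2.5,z)
P=[f(307.5,24,70),f(303,170,70),f(290.5,312,70)]
print(np.round(P,1),np.linalg.norm(P[0]-P[1]),np.linalg.norm(P[1]-P[2]))
L=f(214,385,25),f(207,60,25);R=f(368,385,25),f(381,60,25)
# inner top edges
print("inner tops",np.round([f(219,385,25),f(217,60,25),f(363,385,25),f(371,60,25)],1))
tip=f(291,389,80);bk=f(291,335,80)
for v in (tip-P[2],tip-bk): print("spout",np.degrees(np.arctan2(v[1],v[0])),np.linalg.norm(v))
g=cv2.cvtColor(c["image"],cv2.COLOR_RGB2GRAY)[190:220,262:292];pts=[]
for r in range(30):
    k=np.where(g[r]<40)[0]
    if 10<len(k)<20: pts.append(wplane(c,262+k.mean()+.5,190+r+.5,80))
pts=np.array(pts);m=np.polyfit(pts[:,1],pts[:,0],1);print(len(pts),"spout axis",-90-np.degrees(np.arctan(m[0])))
n=["flareL","flareR"];print(np.round([f(215,388,25),f(368,388,25),f(173,462,25),f(410,462,25)],1))
```

```text
[[595.5 219.2]
 [590.2 166.4]
 [582.1 114.6]] 53.05721153839584 52.429361032755864
inner tops [[548.2  74.7]
 [559.  213.3]
 [611.   70.3]
 [622.  209. ]]
spout -93.64142300817998 26.62922645865016
spout -93.95038529974644 20.332494374051755
21 spout axis -92.54911664639656
[[546.3  73.4]
 [613.1  68.7]
 [523.7  39.6]
 [631.   32.1]]
```

```bash
python3 -c "
from cell import job
print(job.sign_off())"
```

```text
the job is handed in; nothing more can be done
None
```

The job is handed in at about 25 s: both tins and then the shaker stand in single file against the end stop, and the spout points out of the mouth, within about 1.5° by camera measurement; tin B may have been very slightly off the board (under 1 mm) for a moment at the mouth, where the wrist briefly read its full weight.

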